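# Scan the tin's barcode

### The arm

A 6-joint arm with a two-finger parallel gripper is mounted at the origin on a cart in front of the work surface, level with it; the furniture and walls round the work are solid. World frame = base frame: x ahead of the robot, y to its left, z up, the work surface at z = 0. Lengths are in m, angles in rad, forces in N, time in s.
With the tool pointing down it reaches from about 0.3 to 0.775 m from the base axis. Payload 14.6 kg.
Tool frame: the origin (TCP) lies midway between the tips of the shut fingers; the grasp point (between the pads) lies 19 mm behind it (ctrl.grip_point_offset is the x of the grasp point in the tool frame, in m); x points along the fingers, y is the direction in which the jaws open and shut, and the axes are right-handed (so a half turn about x gives the same grasp; the last joint's range is limited). The gripper opens to 85 mm and grips with 20 to 120 N. Pads are 22 mm wide; open, the fingers measure 114 mm over their backs; the gripper's body (76 mm by 85 mm) begins 54 mm behind the grasp point. The pads swing forward as they close: fully open they stand 13 mm farther back than shut.
Start: joints at [-1.301, 0.3, 1.521, -0, 1.321, -0.067], TCP at [0.182, -0.519, 0.231] pointing down, gripper open.
Joint ranges: [-3.03, 3.03], [-0.79, 2.21], [0.23, 2.52], [-1.04, 4.18], [0, 3.07], [-2.55, 2.55]. Speed limits (rad/s): [2.22, 2.22, 2.57, 3.14, 3.14, 3.14].

### API

Orientations are given as a rotation vector (axis times angle).
In Python, from plant import status, optics, sign_off, outline_of, tip_of, ctrl gives the robot as it stands.
- The arm moves only by the tool move_arm, never from a script. Its argument "motion" is a list of rows, each an object with "linear": the shift along the tool's x, y, z as a fraction of full scale, a list of three; "rotation": the turn, a rotation vector about the tool's x, y, z as a fraction of full scale, a list of three; "hand": the gripper command: -1 is shut, 1 is fully open, values between are in proportion. In form: [{"linear": [x, y, z], "rotation": [rx, ry, rz], "hand": hand}, ...]. A call has 1 to 12 rows; each row shifts and turns the commanded pose from where the row before left it, along the tool's axes as they then stand; what a row does not reach is not made up. Full scale, the value 1, is 0.04 m for a shift and 180 degrees for a turn. A row lasts 1/12 s, in which the tool goes at most 41.7 mm and 7.16 degrees, less where a joint would pass 70% of its speed; a pose out of reach is approached as far as the arm can. A call with a number of a shift or a turn outside -1 to 1 is refused whole. A call with a gripper value outside its range is refused whole. The fingers move at their own pace and stop on an object; the grip force is fixed at half the most. Time passes only in rows, so rows that do not move let the fingers close. It gives the time, the measured TCP pose, the force and the opening at its end, in the units of the state.
- status.get_obs(): the state, without advancing time (a new reading comes with each control period).
- optics.get_image(name): name is "scene" or "top" or "wrist"; returns (picture, depth): 384x512x3 uint8, blue, green, red; 384x512 float32, m along the optical axis (not along the pixel's ray), 0 where there is no reading.
- optics.camera_model(name): a dict with "mtx" (3x3 intrinsics, pixels), "distortion" ([k1, k2, p1, p2, k3] as OpenCV has them; the pictures are not rectified), "R" (3x3) and "t" (3): a world point X has camera coordinates R X + t; the wrist camera has in their place "T_tool_cam" (4x4, takes a point from camera to tool coordinates, whose origin is the TCP and whose axes are the tool frame's). Camera axes: x right, y down, z forward; pixel columns grow to the right and rows downward; lengths in m; the calibration is good to about 2 mm. A picture is of the moment at which its call begins: read the wrist's pose just before it. camera_model takes no time and is no camera call.
- sign_off(): hands the job in, once; it reports no verdict.
Trained networks look in the newest picture that a camera, given by its name, has taken for a name from the list of things; names that differ only in an ending like _2 or _b are one class to them, and where a whole thing is asked for, a point or a joint stands for the part that bears it (a point fixed in the world has none). Each returns a list of dicts, best first, with "confidence" (0 to 1); they miss things now and then, are a little off and sometimes report something else, mostly with a low value. They report only what shows in the picture. A call takes as long as a camera call. They do not tell look-alikes from the thing itself.
- outline_of(camera, query): "pixels" (384x512 bool, what is visible of it) and "bbox" ([left, top, right, bottom] as shares, 0 to 1, of the picture: columns of its width, rows of its height, round what is visible of it).
- tip_of(camera, query): "point" ([column, row] as shares, 0 to 1, of the picture: columns of its width, rows of its height: a listed point, or the origin of a listed thing).
The state is a dict: "time_s": time; "joints": joint angles; "joint_vel": joint speeds; "tau": joint torques, N m; "tcp_pos": TCP position; "orientation": TCP orientation; "force": force on the tool from outside, world axes, zero at the start; "wrist_torque": the same for the moment, N m; "grip_width": opening from 0.0 (shut) to 1.0 (fully open).
Only numpy, scipy, OpenCV 4.12 (cv2) and the standard library are available. Lean on these libraries where they do the work, as an engineer would, in place of code of your own. Each camera call takes 0.05 s, during which the arm holds its last target.

### The job

Pick up the blue handheld barcode scanner from its white charging pad and scan the red tin: point the scanner's black window squarely at the middle of the tin's barcode from about 8 cm away and hold it steady there for a second, without shifting the tin. Then lay the scanner back flat on its pad, in the middle and lengthwise, and let go.

Things in the scene. Friction and masses are not known exactly. Their poses are not given: they have to be found in the camera images.
- scanner_center (a point): Centre (half-way up) of the blue barcode scanner, a loose rounded bar 120 mm long, 34 high, 36 wide at its middle, where it is gripped across; its front 32 mm is a head 46 wide. x runs along it to the head: the black scanning window is the front end face, 60 mm from here along +x, looking along +x. z points up through its grey button. It lies lengthwise on the pad; about 150 g.
- tin_label_center (a point): Middle of the barcode on the red square tin (70 x 70 x 105 mm, loose on the worktop): a white sticker 50 mm wide, 40 high, its middle 50 mm above the worktop, on the tin's upright side facing the robot. x points level, straight into the tin, z up: a scanner square to the sticker looks along this x. A green and a brown carton (50 x 76 x 125) with like barcodes stand beside it, in any order.
- pad_center (a point): Middle of the top face of the white charging pad, fixed on the worktop: 160 mm long (x), 90 mm wide (y), its flat top 8 mm above the worktop. The scanner lies on it along x, so that its centre is 17 mm above this point.
Not all that is in view belongs to the job. Leave any purple look-alike of the part that bears pad_center alone.

How it is judged:
By the outcome, as a careful person would: the job done as asked, in the order asked, and still so for the second after the job is handed in, with the robot touching nothing.
It also fails if it takes over 51 s, if anything falls off the work surface, if the arm or the gripper's body presses on something with over 40 N, if the wrist force passes 120 N, or if a joint passes its speed limit or range.

## Working session

There is one attempt and no reset: what is moved stays moved. The work goes in short steps, Python scripts to look and compute and a tool call to move; the robot and the scene stay as the last step left them, time stands still between calls to the robot, and variables do not carry over. Pictures are saved under pics/ and viewed, and the job is handed in when it is done.

Besides the shell and the picture viewer there is one more tool, called after "Request:" in YAML: its name, and indented under it one key for each argument. move_arm: Moves the arm, as the interface text tells. Its arguments: {"type":"object","properties":{"motion":{"type":"array","items":{"type":"object","properties":{"linear":{"type":"array","items":{"type":"number","minimum":-1,"maximum":1}},"rotation":{"type":"array","items":{"type":"number","minimum":-1,"maximum":1}},"hand":{"type":"number"}}}}},"required":["motion"]}

```bash
ls; mkdir -p pics
python3 - <<'E'
from plant import status, optics, sign_off, outline_of, tip_of, ctrl
import cv2
print(status.get_obs(), ctrl.grip_point_offset)
for n in ["scene","top"]:
    im,d=optics.get_image(n); cv2.imwrite(f"pics/{n}0.png",im)
    m=optics.camera_model(n); print(n,m)
    for q in ["scanner_center","tin_label_center","pad_center"]:
        print(q,[( [round(v*s,1) for v,s in zip(r['point'],(512,384))],round(r['confidence'],2)) for r in tip_of(n,q)])
print(status.get_obs()['time_s'])
E
```

```text
pics
{'time_s': 0.0, 'joints': array([-1.30057325e+00,  3.00476634e-01,  1.52156055e+00, -1.32133917e-05,
        1.32068071e+00, -6.66103795e-02]), 'joint_vel': array([-0.00043578,  0.00101877,  0.00083794, -0.00081064, -0.00045766,
       -0.00056586]), 'tau': array([ 4.47992943e-04, -5.43499267e+01, -3.61790442e+01, -3.33752200e-05,
        4.03670230e-03,  3.40597204e-07]), 'tcp_pos': array([ 0.18170494, -0.51888407,  0.23072696]), 'orientation': array([ 2.0390716 ,  0.34788009, -2.03933449]), 'force': array([-0.28186428, -0.12457525,  0.89457001]), 'wrist_torque': array([-0.02031986, -0.01217258,  0.05676452]), 'grip_width': 1.000525406926425} -0.0187
scene {'mtx': array([[383.29299195,   0.        , 256.18390817],
       [  0.        , 383.29299195, 189.06970078],
       [  0.        ,   0.        ,   1.        ]]), 'distortion': array([-0.07478698,  0.        ,  0.        ,  0.        ,  0.        ]), 'R': array([[-0.81752039, -0.57586145,  0.00663382],
       [-0.4348735 ,  0.60973352, -0.66265381],
       [ 0.37755192, -0.54461787, -0.74889647]]), 't': array([0.5418999 , 0.23405565, 0.78629659])}
scanner_center []
tin_label_center [([269.1, 120.7], 0.51)]
pad_center [([247.8, 275.9], 0.72), ([297.9, 218.9], 0.58)]
top {'mtx': array([[364.20297598,   0.        , 250.56106526],
       [  0.        , 364.20297598, 191.83933472],
       [  0.        ,   0.        ,   1.        ]]), 'distortion': array([-0.07522523,  0.        ,  0.        ,  0.        ,  0.        ]), 'R': array([[ 0.01248546, -0.99979441, -0.01597649],
       [-0.98875284, -0.00996296, -0.14922654],
       [ 0.14903669,  0.01765996, -0.98867396]]), 't': array([0.10043979, 0.56563404, 0.82988915])}
scanner_center [([181.1, 225.1], 0.82)]
tin_label_center []
pad_center [([180.7, 225.0], 0.96), ([262.7, 231.5], 0.95)]
0.4
```

View pics/scene0.png

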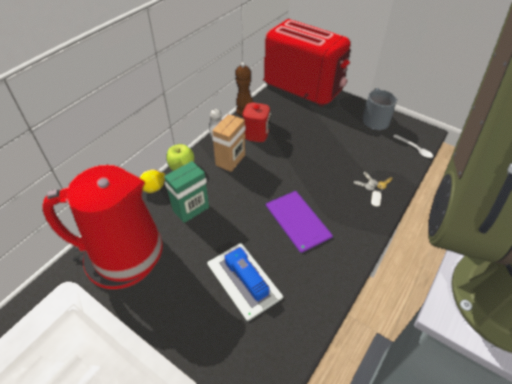

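View pics/top0.png

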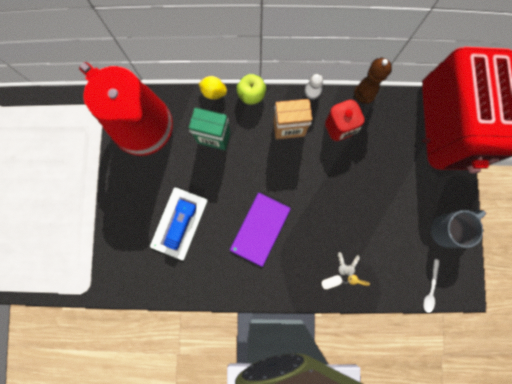

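The scene camera shows the scanner on the white pad at about (247,278), the purple look-alike at (299,221), the red tin at (257,121), and brown and green cartons at (230,142) and (187,192). The red kettle (115,230) and toaster (308,60) are distractors. Next I'll measure everything.

```bash
cat > h.py <<'E'
from plant import status, optics, sign_off, outline_of, tip_of, ctrl
import cv2, numpy as np
from scipy.spatial.transform import Rotation as Ro
def cloud(n,d,m,T=None):
    h,w=d.shape
    uv=np.stack(np.meshgrid(np.arange(w),np.arange(h)),-1).reshape(-1,1,2).astype(np.float64)
    p=cv2.undistortPoints(uv,m['mtx'],m['distortion']).reshape(-1,2)
    z=d.reshape(-1,1); c=np.hstack([p*z,z])
    if T is None: X=(c-m['t'])@m['R']
    else: X=c@T[:3,:3].T+T[:3,3]
    X[d.reshape(-1)<=0]=np.nan
    return X.reshape(h,w,3)
def tool():
    o=status.get_obs(); T=np.eye(4); T[:3,:3]=Ro.from_rotvec(o['orientation']).as_matrix(); T[:3,3]=o['tcp_pos']; return T
def grab(n):
    m=optics.camera_model(n); T=None
    if n=='wrist': T=tool()@m['T_tool_cam']
    im,d=optics.get_image(n); return im,d,cloud(n,d,m,T)
E
python3 - <<'E'
from h import *
for n in ["scene","top"]:
    im,d,X=grab(n); hsv=cv2.cvtColor(im,cv2.COLOR_BGR2HSV); np.savez(f"{n}0.npz",im=im,d=d,X=X)
    boxes=dict(scanner=None)
    H,S,V=cv2.split(hsv)
    z=X[...,2]
    blue=(H>105)&(H<120)&(S>150)&(V>60)
    white=(S<40)&(V>190)&(z>0.0)&(z<.02)&(X[...,1]<.4)
    red=((H<6)|(H>174))&(S>150)
    def rep(name,mk):
        P=X[mk]; P=P[~np.isnan(P).any(1)]
        if len(P)<10: print(n,name,len(P));return
        r=cv2.minAreaRect(P[:,:2].astype(np.float32)*1000)
        print(n,name,len(P),'z',np.percentile(P[:,2],[2,50,98]).round(3),'med',np.median(P,0).round(4),'rect',np.round(r[0],1),np.round(r[1],1),round(r[2],1))
    rep('blue',blue); 
    cc,l,st,ce=cv2.connectedComponentsWithStats(red.astype(np.uint8))
    for i in range(1,cc):
        if 200<st[i,4]<2000: print(ce[i].round()); rep('red',l==i); rep('redtop',(l==i)&(z>.095))
    cc,l,st,ce=cv2.connectedComponentsWithStats(white.astype(np.uint8))
    for i in range(1,cc):
        if 200<st[i,4]: print(ce[i].round()); rep('white',l==i)
    for lo,hi,nm in ((75,95,'green'),(8,20,'brown')):
        mk=(H>lo)&(H<hi)&(S>90)&(z>.1)&(z<.14)&(X[...,0]>.4); rep(nm,mk)
    bx={'scene':(200,230,300,330),'top':(140,180,220,265)}[n]
    c=im[bx[1]:bx[3],bx[0]:bx[2]]; cv2.imwrite(f"pics/{n}_sc.png",cv2.resize(c,None,fx=6,fy=6,interpolation=2)) 
    bx={'scene':(205,80,305,180),'top':(260,70,400,170)}[n]
    c=im[bx[1]:bx[3],bx[0]:bx[2]]; cv2.imwrite(f"pics/{n}_tin.png",cv2.resize(c,None,fx=5,fy=5,interpolation=2))
E
```

```text
scene blue 883 z [0.022 0.041 0.044] med [0.4808 0.2896 0.0407] rect [484.9 282.7] [ 41.1 116. ] 72.6
[255. 121.]
scene red 823 z [0.005 0.072 0.099] med [ 0.7366 -0.0969  0.0722] rect [ 768.4 -142.1] [ 71.9 142.9] 39.0
scene redtop 29 z [0.096 0.1   0.104] med [ 0.7454 -0.116   0.0998] rect [ 746.8 -117.1] [16.7 18.8] 35.0
[128. 278.]
scene red 371 z [-0.001  0.015  0.033] med [0.6814 0.4367 0.0145] rect [697.4 421.1] [158.5  52.7] 65.1
scene redtop 0
[265. 277.]
scene white 243 z [0.005 0.007 0.01 ] med [0.4521 0.261  0.0073] rect [478.7 251.1] [ 14.1 154.9] 68.2
[233. 289.]
scene white 805 z [0.004 0.007 0.01 ] med [0.4974 0.3215 0.0071] rect [502.1 311. ] [ 40.3 158.7] 70.7
scene green 7
scene brown 633 z [0.106 0.123 0.138] med [0.7435 0.0083 0.1235] rect [774.  -66.3] [ 67.3 259.5] 23.3
top blue 696 z [0.028 0.041 0.044] med [0.4831 0.2785 0.0405] rect [484.7 277.4] [ 42.5 116.6] 71.8
[483.  88.]
top red 563 z [0.153 0.171 0.185] med [ 0.7821 -0.4049  0.1706] rect [ 779.1 -402.8] [142.1  15.2] 2.9
top redtop 563 z [0.153 0.171 0.185] med [ 0.7821 -0.4049  0.1706] rect [ 779.1 -
[... 195 characters left out ...]
7   0.1718] rect [ 779.9 -455.9] [141.6  17.1] 4.2
[344. 118.]
top red 1060 z [-0.002  0.086  0.101] med [ 0.7384 -0.1112  0.0864] rect [ 764.4 -132.6] [ 96.3 111.6] 23.8
top redtop 56 z [0.096 0.1   0.104] med [ 0.7432 -0.1195  0.1004] rect [ 744.7 -120. ] [19.  16.9] 4.1
[172.  81.]
top white 208 z [0.    0.004 0.012] med [0.8681 0.3201 0.0042] rect [868.7 323.9] [151.7  10.6] 89.7
[178. 222.]
top white 1218 z [0.003 0.007 0.01 ] med [0.4919 0.2904 0.007 ] rect [490.6 286.9] [ 90.9 159.9] 69.6
top green 251 z [0.121 0.124 0.127] med [0.7149 0.2084 0.1237] rect [711.  204.5] [74.1 48.5] 77.3
top brown 898 z [0.109 0.123 0.136] med [0.7401 0.005  0.1234] rect [771.  -74.3] [ 66.1 266.4] 21.4
```

```bash
python3 -c "
import cv2,numpy as np
a=[cv2.resize(cv2.imread('pics/'+f),(400,300)) for f in ('scene_sc.png','top_sc.png','scene_tin.png','top_tin.png')]
cv2.imwrite('pics/mos.png',np.vstack([np.hstack(a[:2]),np.hstack(a[2:])]))"
```

```text
(no output)
```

View pics/mos.png

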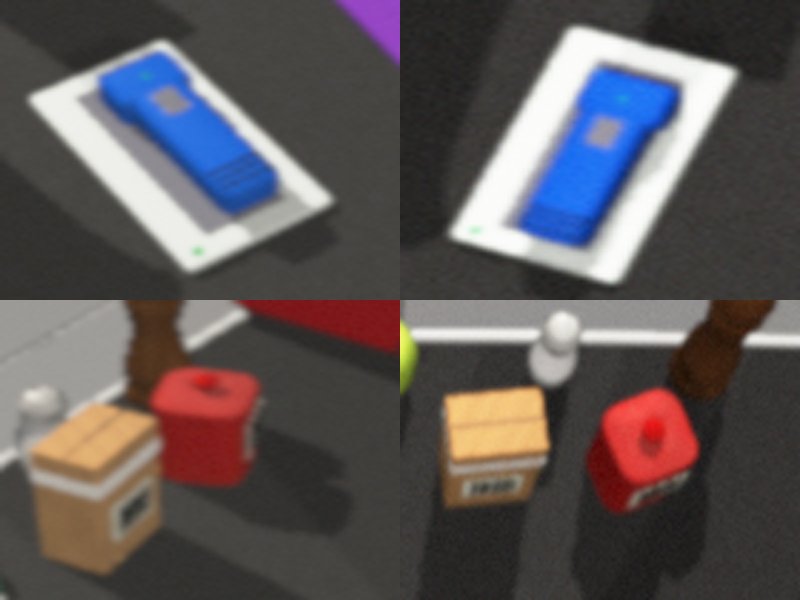

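Crops: the scanner's head end points away from the robot (top picture, up and right), with its grey button up. The red tin with the knob lid, at top (344,118), has its barcode on the face toward lower right. I'll check what the wrist camera can see.

Run:
```python
from h import *
m=optics.camera_model('wrist'); print(m['mtx'],m['T_tool_cam'].round(4)); print(tool().round(3))
im,d,X=grab('wrist'); cv2.imwrite('pics/w0.png',im)
```

```text
[[329.37627407   0.         249.47916389]
 [  0.         329.37627407 195.84271838]
 [  0.           0.           1.        ]] [[ 1.300e-03 -3.147e-01  9.492e-01 -1.424e-01]
 [ 1.000e+00 -7.000e-04 -1.600e-03  3.000e-04]
 [ 1.200e-03  9.492e-01  3.147e-01 -8.100e-02]
 [ 0.000e+00  0.000e+00  0.000e+00  1.000e+00]]
[[-0.     0.33  -0.944  0.182]
 [ 0.    -0.944 -0.33  -0.519]
 [-1.    -0.     0.     0.231]
 [ 0.     0.     0.     1.   ]]
```

View pics/w0.png

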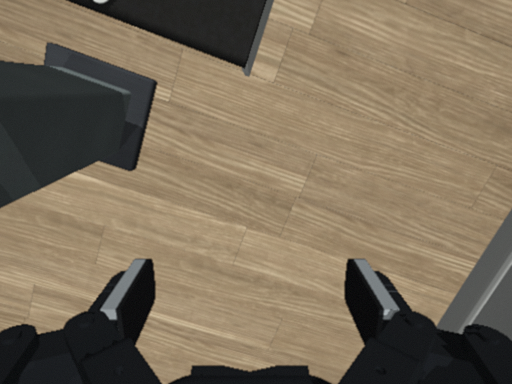

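Run:
```python
from h import *
for n,c in (('top',(344,120)),('scene',(257,121))):
    f=np.load(n+'0.npz'); im,X=f['im'],f['X']
    ok=~np.isnan(X).any(-1)&(abs(X[...,0]-.74)<.075)&(abs(X[...,1]+.118)<.06)&(X[...,2]>.012)
    H,S,V=cv2.split(cv2.cvtColor(im,cv2.COLOR_BGR2HSV)); red=((H<6)|(H>174))&(S>140)
    hz,e=np.histogram(X[...,2][ok&red],bins=np.arange(0,.12,.005)); print(n,dict(zip(e.round(3),hz)))
    top=ok&red&(X[...,2]>.078)&(X[...,2]<.095)
    P=X[top]; r=cv2.minAreaRect((P[:,:2]*1000).astype(np.float32)); print('top',r,len(P))
    # faces
    Q=X[ok&(X[...,2]<.075)&(X[...,0]<.76)]
    rng=np.random.default_rng(0); rem=Q
    for k in range(2):
        best=None
        for _ in range(400):
            i=rng.choice(len(rem),2,False); dv=rem[i[1],:2]-rem[i[0],:2]; L=np.hypot(*dv)
            if L<.02: continue
            nn=np.array([dv[1],-dv[0]])/L; e=abs((rem[:,:2]-rem[i[0],:2])@nn)<.0025
            if best is None or e.sum()>best.sum(): best=e
        I=rem[best]; mu=I.mean(0); u,s,v=np.linalg.svd(I[:,:2]-mu[:2],full_matrices=False)
        print('face n',np.degrees(np.arctan2(v[1,1],v[1,0])).round(1),mu.round(4),best.sum(),len(rem),'zrange',np.percentile(I[:,2],[2,98]).round(3),'ext',np.ptp((I[:,:2]-mu[:2])@v[0]).round(3)); rem=rem[~best]
        if len(rem)<50:break
```

```text
top {np.float64(0.0): np.int64(0), np.float64(0.005): np.int64(0), np.float64(0.01): np.int64(14), np.float64(0.015): np.int64(15), np.float64(0.02): np.int64(11), np.float64(0.025): np.int64(18), np.float64(0.03): np.int64(15), np.float64(0.035): np.int64(15), np.float64(0.04): np.int64(18), np.float64(0.045): np.int64(15), np.float64(0.05): np.int64(17), np.float64(0.055): np.int64(13), np.float64(0.06): np.int64(14), np.float64(0.065): np.int64(13), np.float64(0.07): np.int64(9), np.float64(0.075): np.int64(15), np.float64(0.08): np.int64(142), np.float64(0.085): np.int64(524), np.float64(0.09): np.int64(70), np.float64(0.095): np.int64(21), np.float64(0.1): np.int64(35), np.float64(0.105): np.int64(0), np.float64(0.11): np.int64(0)}
top ((744.339111328125, -119.26039123535156), (70.37813568115234, 71.07041931152344), 23.353633880615234) 745
face n 114.5 [ 0.7275 -0.0929  0.0412] 159 281 zrange [0.013 0.071] ext 0.056
face n -161.1 [ 0.7113 -0.1308  0.0497] 102 122 zrange [0.014 0.071] ext 0.053
scene {np.float64(0.0): np.int64(0), np.float64(0.005): np.int64(0), np.float64(0.01):
[... 226 characters left out ...]
): np.int64(29), np.float64(0.05): np.int64(28), np.float64(0.055): np.int64(31), np.float64(0.06): np.int64(29), np.float64(0.065): np.int64(28), np.float64(0.07): np.int64(26), np.float64(0.075): np.int64(32), np.float64(0.08): np.int64(63), np.float64(0.085): np.int64(239), np.float64(0.09): np.int64(47), np.float64(0.095): np.int64(15), np.float64(0.1): np.int64(14), np.float64(0.105): np.int64(0), np.float64(0.11): np.int64(0)}
top ((747.040283203125, -118.16725158691406), (68.34355163574219, 72.91942596435547), 23.009252548217773) 365
face n 114.9 [ 0.7328 -0.0901  0.0441] 271 419 zrange [0.013 0.073] ext 0.054
face n 13.4 [ 0.7116 -0.1192  0.0459] 71 148 zrange [0.014 0.071] ext 0.048
```

```bash
cat >> h.py <<'E'
def Rpsi(deg):
    p=np.radians(deg); return np.array([[0,np.sin(p),-np.cos(p)],[0,-np.cos(p),-np.sin(p)],[-1,0,0]])
def plan(wps,T=None):
    """wps: list of (pos,psi,n). prints rows in tool axes, full-scale fractions"""
    T=tool() if T is None else T; p=T[:3,3]; R=T[:3,:3]
    for q,psi,n in wps:
        q=np.array(q); Rt=Rpsi(psi); rv=Ro.from_matrix(R.T@Rt).as_rotvec()
        R0=R;p0=p
        for k in range(n):
            l=R.T@((q-p0)/n)/.04; 
            print(l.round(3).tolist(),(rv/n/np.pi).round(4).tolist())
            R=R@Ro.from_rotvec(rv/n).as_matrix()
        p=q;R=Rt;print('--')
E
python3 - <<'E'
from h import *
plan([((.40,-.16,.23),0,12),((.485,.28,.20),-19,12)])
E
```

```text
[0.003, -0.556, -0.676] [0.0089, -0.0, -0.0]
[0.003, -0.575, -0.661] [0.0089, -0.0, -0.0]
[0.003, -0.593, -0.644] [0.0089, -0.0, -0.0]
[0.003, -0.611, -0.627] [0.0089, -0.0, -0.0]
[0.003, -0.628, -0.61] [0.0089, -0.0, -0.0]
[0.003, -0.645, -0.592] [0.0089, -0.0, -0.0]
[0.003, -0.661, -0.574] [0.0089, -0.0, -0.0]
[0.003, -0.677, -0.555] [0.0089, -0.0, -0.0]
[0.003, -0.692, -0.536] [0.0089, -0.0, -0.0]
[0.003, -0.707, -0.516] [0.0089, -0.0, -0.0]
[0.003, -0.721, -0.496] [0.0089, -0.0, -0.0]
[0.003, -0.735, -0.476] [0.0089, -0.0, -0.0]
--
[0.062, -0.917, -0.177] [0.0088, 0.0, 0.0]
[0.062, -0.921, -0.152] [0.0088, 0.0, 0.0]
[0.062, -0.925, -0.126] [0.0088, 0.0, 0.0]
[0.062, -0.928, -0.101] [0.0088, 0.0, 0.0]
[0.062, -0.931, -0.075] [0.0088, 0.0, 0.0]
[0.062, -0.932, -0.049] [0.0088, 0.0, 0.0]
[0.062, -0.933, -0.023] [0.0088, 0.0, 0.0]
[0.062, -0.934, 0.002] [0.0088, 0.0, 0.0]
[0.062, -0.933, 0.028] [0.0088, 0.0, 0.0]
[0.062, -0.932, 0.054] [0.0088, 0.0, 0.0]
[0.062, -0.93, 0.08] [0.0088, 0.0, 0.0]
[0.062, -0.928, 0.105] [0.0088, 0.0, 0.0]
--
```

Request:
move_arm:
  motion:
    - {"linear": [0,-0.56,-0.68],"rotation": [0.009,0,0],"hand": 1}
    - {"linear": [0,-0.58,-0.66],"rotation": [0.009,0,0],"hand": 1}
    - {"linear": [0,-0.59,-0.64],"rotation": [0.009,0,0],"hand": 1}
    - {"linear": [0,-0.61,-0.63],"rotation": [0.009,0,0],"hand": 1}
    - {"linear": [0,-0.63,-0.61],"rotation": [0.009,0,0],"hand": 1}
    - {"linear": [0,-0.65,-0.59],"rotation": [0.009,0,0],"hand": 1}
    - {"linear": [0,-0.66,-0.57],"rotation": [0.009,0,0],"hand": 1}
    - {"linear": [0,-0.68,-0.56],"rotation": [0.009,0,0],"hand": 1}
    - {"linear": [0,-0.69,-0.54],"rotation": [0.009,0,0],"hand": 1}
    - {"linear": [0,-0.71,-0.52],"rotation": [0.009,0,0],"hand": 1}
    - {"linear": [0,-0.72,-0.5],"rotation": [0.009,0,0],"hand": 1}
    - {"linear": [0,-0.73,-0.48],"rotation": [0.009,0,0],"hand": 1}

```text
time_s: 1.55
tcp_pos: [0.4016, -0.1582, 0.2316]
orientation: [-2.22, 0.005, 2.219]
force: [0.1, 0.2, -0.7]
grip_width: 0.998
```

Request:
move_arm:
  motion:
    - {"linear": [0.06,-0.92,-0.18],"rotation": [0.009,0,0],"hand": 1}
    - {"linear": [0.06,-0.92,-0.15],"rotation": [0.009,0,0],"hand": 1}
    - {"linear": [0.06,-0.92,-0.13],"rotation": [0.009,0,0],"hand": 1}
    - {"linear": [0.06,-0.93,-0.1],"rotation": [0.009,0,0],"hand": 1}
    - {"linear": [0.06,-0.93,-0.07],"rotation": [0.009,0,0],"hand": 1}
    - {"linear": [0.06,-0.93,-0.05],"rotation": [0.009,0,0],"hand": 1}
    - {"linear": [0.06,-0.93,-0.02],"rotation": [0.009,0,0],"hand": 1}
    - {"linear": [0.06,-0.93,0],"rotation": [0.009,0,0],"hand": 1}
    - {"linear": [0.06,-0.93,0.03],"rotation": [0.009,0,0],"hand": 1}
    - {"linear": [0.06,-0.93,0.05],"rotation": [0.009,0,0],"hand": 1}
    - {"linear": [0.06,-0.93,0.08],"rotation": [0.009,0,0],"hand": 1}
    - {"linear": [0.06,-0.93,0.1],"rotation": [0.009,0,0],"hand": 1}

```text
time_s: 2.55
tcp_pos: [0.4888, 0.281, 0.2024]
orientation: [-2.035, 0.352, 2.035]
force: [1.2, -1.4, 0.8]
grip_width: 0.999
```

```bash
cat > meas.py <<'E'
from h import *
import sys
tag=sys.argv[1]
def meas(im,X,n):
    H,S,V=cv2.split(cv2.cvtColor(im,cv2.COLOR_BGR2HSV)); z=X[...,2]
    ok=~np.isnan(X).any(-1)
    blue=ok&(H>105)&(H<120)&(S>150)&(V>60)
    white=ok&(S<60)&(V>150)&(z>.003)&(z<.015)&(abs(X[...,0]-.49)<.13)&(abs(X[...,1]-.285)<.1)
    for nm,mk in (('scanner',blue),('scan_top',blue&(z>.036)),('pad',white)):
        mk=cv2.morphologyEx(mk.astype(np.uint8),cv2.MORPH_OPEN,np.ones((3,3)))>0
        P=X[mk]
        if len(P)<20: continue
        r=cv2.minAreaRect((P[:,:2]*1000).astype(np.float32)); a=r[2]+(90 if r[1][1]>r[1][0] else 0)
        a=(a+90)%180-90
        print(n,nm,np.round(r[0],1),np.round(sorted(r[1]),1),'yaw',round(a,1),'z',np.percentile(P[:,2],[2,50,98]).round(3),len(P))
if __name__=='__main__':
    o=status.get_obs(); print(o['time_s'],o['tcp_pos'].round(4),o['joints'].round(2),o['grip_width'],o['force'].round(1)); print(tool()[:3,:3].round(3))
    for n in sys.argv[2:]:
        im,d,X=grab(n); cv2.imwrite(f'pics/{n}_{tag}.png',im); np.savez(f'{n}_{tag}.npz',im=im,X=X); meas(im,X,n)
E
python3 meas.py a wrist
```

```text
2.55 [0.4888 0.281  0.2024] [ 0.46  0.35  1.52 -0.    1.27  2.37] 0.999467695232629 [ 1.2 -1.4  0.8]
[[ 0.    -0.336 -0.942]
 [ 0.    -0.942  0.336]
 [-1.    -0.    -0.   ]]
wrist scanner [482.7 289. ] [ 41.2 129.9] yaw -21.0 z [0.008 0.042 0.043] 3444
wrist scan_top [488.4 283.8] [ 38.  115.9] yaw -18.9 z [0.038 0.042 0.043] 3256
wrist pad [492.3 288.1] [ 88.2 158.7] yaw -20.3 z [0.006 0.008 0.009] 6509
```

View pics/wrist_a.png

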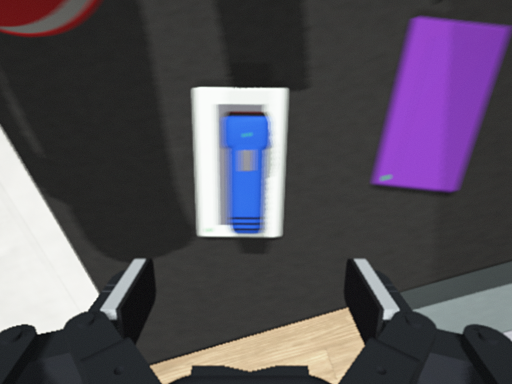

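The wrist picture shows the scanner at columns 225–270, rows 112–233 on the white pad, with the purple decoy well to the right at (440,105). The arm was still settling, so I'll measure again at rest with the top camera and the networks as a cross-check.

```bash
python3 meas.py b wrist top
python3 - <<'E'
from h import *
for n in ('wrist','top'):
    X=np.load(f'{n}_b.npz')['X']
    for q in ('scanner_center','pad_center'):
        for r in tip_of(n,q)[:2]:
            c,w=r['point']; u,v=c*512,w*384; print(n,q,(round(u),round(v)),X[int(v),int(u)].round(4),round(r['confidence'],2))
# PCA-ish on blue top: use scanner masks, ridge width along axis
f=np.load('wrist_b.npz'); im,X=f['im'],f['X']
H,S,V=cv2.split(cv2.cvtColor(im,cv2.COLOR_BGR2HSV)); z=X[...,2]
mk=(z>.030)&(z<.05)&(abs(X[...,0]-.487)<.08)&(abs(X[...,1]-.284)<.06)
P=X[mk][:,:2]
for yaw in (-17,-18,-19,-20,-21):
    a=np.radians(yaw); u=P@[np.cos(a),np.sin(a)]; v=P@[-np.sin(a),np.cos(a)]
    body=(u<np.percentile(u,99.5)-.045)
    print(yaw,'len',np.ptp(u).round(4),'body w',np.ptp(v[body]).round(4),'head w',np.ptp(v[~body]).round(4),'c',((u.max()+u.min())/2*np.array([np.cos(a),np.sin(a)])+(v[body].max()+v[body].min())/2*np.array([-np.sin(a),np.cos(a)])).round(4))
E
```

```text
2.6 [0.4891 0.2857 0.2015] [0.46 0.36 1.51 0.   1.27 2.38] 0.9997250567659622 [-0.1  5.1 -1.8]
[[-0.    -0.336 -0.942]
 [ 0.001 -0.942  0.336]
 [-1.    -0.001  0.001]]
wrist scanner [487.4 280.6] [ 44.4 116.2] yaw -20.1 z [0.038 0.041 0.043] 4187
wrist scan_top [487.5 280.9] [ 44.1 116.3] yaw -20.5 z [0.038 0.041 0.043] 4181
wrist pad [492.3 287.1] [ 90.1 158.7] yaw -20.3 z [0.006 0.008 0.009] 7555
top scanner [489.5 242.7] [ 95.7 108.5] yaw -0.3 z [0.028 0.041 0.314] 368
top scan_top [493.  243.6] [94.7 99.3] yaw -2.4 z [0.037 0.041 0.314] 326
top pad [491.8 285.9] [ 90.3 157.9] yaw -19.5 z [0.004 0.007 0.01 ] 807
wrist scanner_center (253, 172) [0.4934 0.2821 0.0419] 0.57
wrist pad_center (251, 165) [0.4992 0.281  0.0423] 0.86
wrist pad_center (447, 108) [0.4809 0.0849 0.0082] 0.81
top scanner_center (179, 225) [0.4675 0.2194 0.3164] 0.68
top pad_center (178, 223) [0.4723 0.2191 0.3185] 0.94
top pad_center (257, 230) [0.4751 0.0904 0.0075] 0.59
-17 len 0.1193 body w 0.0391 head w 0.0469 c [0.4889 0.2815]
-18 len 0.119 body w 0.038 head w 0.0466 c [0.4888 0.2812]
-19 len 0.1186 body w 0.0369 head w 0.0463 c [0.4886 0.2808]
-20 len 0.1183 body w 0.0359 head w 0.046 c [0.4884 0.2805]
-21 len 0.1187 body w 0.0364 head w 0.0459 c [0.4883 0.28  ]
```

Run:
```python
from h import *
print(status.get_obs()['tcp_pos'])
plan([((.4884,.2805,.05),-20.2,6)])
```

```text
[0.48888763 0.2779992  0.20276242]
[0.637, -0.009, 0.006] [0.0005, -0.0, 0.0]
[0.637, -0.009, 0.006] [0.0005, -0.0, 0.0]
[0.637, -0.009, 0.006] [0.0005, -0.0, 0.0]
[0.637, -0.009, 0.006] [0.0005, -0.0, 0.0]
[0.637, -0.009, 0.006] [0.0005, -0.0, 0.0]
[0.637, -0.009, 0.006] [0.0005, -0.0, 0.0]
--
```

Request:
move_arm:
  motion:
    - {"linear": [0.6,0,0],"rotation": [0.001,0,0],"hand": 1}
    - {"linear": [0.6,0,0],"rotation": [0.001,0,0],"hand": 1}
    - {"linear": [0.6,0,0],"rotation": [0.001,0,0],"hand": 1}
    - {"linear": [0.6,0,0],"rotation": [0,0,0],"hand": 1}
    - {"linear": [0.6,0,0],"rotation": [0,0,0],"hand": 1}
    - {"linear": [0.6,0,0],"rotation": [0,0,0],"hand": 1}
    - {"linear": [0,0,0],"rotation": [0,0,0],"hand": 1}
    - {"linear": [0,0,0],"rotation": [0,0,0],"hand": 1}
    - {"linear": [0,0,0],"rotation": [0,0,0],"hand": 1}
    - {"linear": [0,0,0],"rotation": [0,0,0],"hand": 1}

```text
time_s: 3.73
tcp_pos: [0.4897, 0.2791, 0.0604]
orientation: [-2.032, 0.359, 2.027]
force: [0.1, -0.3, 0.5]
grip_width: 0.997
```

```bash
python3 meas.py c wrist
python3 - <<'E'
from h import *
plan([((.4884,.2805,.010),-20.2,4)])
f=np.load('wrist_c.npz'); im,X=f['im'],f['X']; z=X[...,2]
mk=(z>.030)&(z<.05)&(abs(X[...,0]-.487)<.08)&(abs(X[...,1]-.284)<.06)
P=X[mk][:,:2]
for yaw in (-18,-19,-20,-21,-22):
    a=np.radians(yaw); u=P@[np.cos(a),np.sin(a)]; v=P@[-np.sin(a),np.cos(a)]
    body=(u<np.percentile(u,99.5)-.045)
    print(yaw,'len',np.ptp(u).round(4),'body w',np.ptp(v[body]).round(4),'head w',np.ptp(v[~body]).round(4),'c',((u.max()+u.min())/2*np.array([np.cos(a),np.sin(a)])+(v[body].max()+v[body].min())/2*np.array([-np.sin(a),np.cos(a)])).round(4))
E
```

```text
3.7333 [0.4897 0.2791 0.0604] [ 0.45  0.53  1.64 -0.    0.98  2.38] 0.9969114188466941 [ 0.1 -0.3  0.5]
[[ 0.003 -0.344 -0.939]
 [ 0.001 -0.939  0.344]
 [-1.    -0.002 -0.002]]
wrist scanner [470.8 286.4] [ 44.9 151.4] yaw -19.5 z [0.037 0.042 0.043] 11745
wrist scan_top [487.2 281.2] [ 44.9 116.9] yaw -20.4 z [0.038 0.042 0.043] 11709
wrist pad [492.  287.3] [ 89.8 159.6] yaw -20.3 z [0.006 0.008 0.009] 15393
[0.314, -0.005, 0.01] [0.0001, -0.0001, 0.0001]
[0.314, -0.005, 0.01] [0.0001, -0.0001, 0.0001]
[0.314, -0.005, 0.01] [0.0001, -0.0001, 0.0001]
[0.314, -0.005, 0.01] [0.0001, -0.0001, 0.0001]
--
-18 len 0.1198 body w 0.0384 head w 0.0466 c [0.4887 0.2811]
-19 len 0.1196 body w 0.0369 head w 0.0462 c [0.4885 0.281 ]
-20 len 0.1194 body w 0.0361 head w 0.046 c [0.4883 0.2806]
-21 len 0.1195 body w 0.0366 head w 0.0461 c [0.4882 0.2803]
-22 len 0.1198 body w 0.0376 head w 0.0462 c [0.4881 0.28  ]
```

View pics/wrist_c.png

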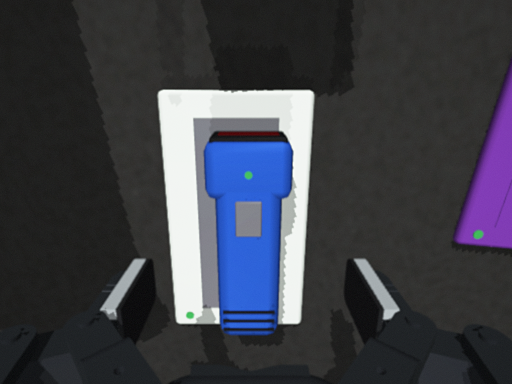

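The view is sharp and consistent: the scanner (205–292, 130–335) sits between the fingers at 130 and 370. Descend and grip.

Request:
move_arm:
  motion:
    - {"linear": [0.31,0,0.01],"rotation": [0,0,0],"hand": 1}
    - {"linear": [0.31,-0.01,0.01],"rotation": [0,0,0],"hand": 1}
    - {"linear": [0.31,0,0.01],"rotation": [0,0,0],"hand": 1}
    - {"linear": [0.31,-0.01,0.01],"rotation": [0,0,0],"hand": 1}
    - {"linear": [0,0,0],"rotation": [0,0,0],"hand": 1}
    - {"linear": [0,0,0],"rotation": [0,0,0],"hand": 1}
    - {"linear": [0,0,0],"rotation": [0,0,0],"hand": 1}
    - {"linear": [0,0,0],"rotation": [0,0,0],"hand": 1}
    - {"linear": [0,0,0],"rotation": [0,0,0],"hand": 1}

```text
time_s: 4.53
tcp_pos: [0.4879, 0.2804, 0.0095]
orientation: [-2.031, 0.36, 2.029]
force: [-0.4, 1.1, -0.8]
grip_width: 1.0
```

Request:
move_arm:
  motion:
    - {"linear": [0,0,0],"rotation": [0,0,0],"hand": -1}
    - {"linear": [0,0,0],"rotation": [0,0,0],"hand": -1}
    - {"linear": [0,0,0],"rotation": [0,0,0],"hand": -1}
    - {"linear": [0,0,0],"rotation": [0,0,0],"hand": -1}
    - {"linear": [0,0,0],"rotation": [0,0,0],"hand": -1}
    - {"linear": [0,0,0],"rotation": [0,0,0],"hand": -1}
    - {"linear": [0,0,0],"rotation": [0,0,0],"hand": -1}
    - {"linear": [0,0,0],"rotation": [0,0,0],"hand": -1}
    - {"linear": [0,0,0],"rotation": [0,0,0],"hand": -1}
    - {"linear": [0,0,0],"rotation": [0,0,0],"hand": -1}
    - {"linear": [0,0,0],"rotation": [0,0,0],"hand": -1}
    - {"linear": [0,0,0],"rotation": [0,0,0],"hand": -1}

```text
time_s: 5.53
tcp_pos: [0.4878, 0.2804, 0.0092]
orientation: [-2.031, 0.36, 2.03]
force: [-0.5, -0.6, 5.8]
grip_width: 0.412
```

```bash
python3 meas.py d wrist
```

```text
5.5333 [0.4878 0.2804 0.0092] [ 0.46  0.61  1.65 -0.    0.88  2.38] 0.411676750671334 [-0.5 -0.6  5.8]
[[ 0.001 -0.344 -0.939]
 [ 0.    -0.939  0.344]
 [-1.    -0.    -0.   ]]
wrist scanner [498.5 276.5] [45.2 93. ] yaw -19.8 z [0.037 0.042 0.043] 18755
wrist scan_top [499.  276.4] [45.1 92. ] yaw -20.0 z [0.038 0.042 0.043] 18667
wrist pad [498.3 284.7] [ 90.3 146.3] yaw -20.2 z [0.006 0.008 0.009] 18557
```

View pics/wrist_d.png

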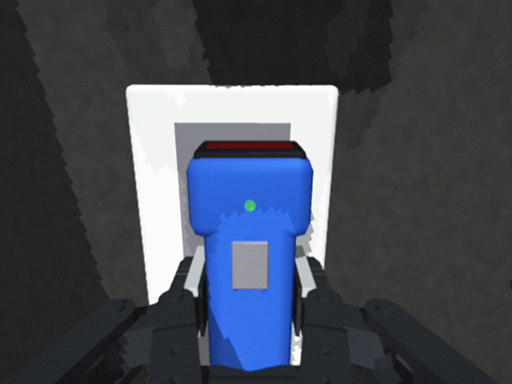

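Gripped at 0.41 opening (≈35 mm), with the scanner centred between the pads. Lift, then move to a point above the scan pose.

Run:
```python
from h import *
plan([((.4878,.2804,.15),-20.2,7),((.5851,-.1882,.15),23.4,16),((.5851,-.1882,.0342),23.4,6)])
```

```text
[-0.503, -0.0, -0.0] [0.0001, -0.0, 0.0]
[-0.503, -0.0, -0.0] [0.0001, -0.0, 0.0]
[-0.503, -0.0, -0.0] [0.0001, -0.0, 0.0]
[-0.503, -0.0, -0.0] [0.0001, -0.0, 0.0]
[-0.503, -0.0, -0.0] [0.0001, -0.0, 0.0]
[-0.503, -0.0, -0.0] [0.0001, -0.0, 0.0]
[-0.503, -0.0, -0.0] [0.0001, -0.0, 0.0]
--
[0.0, 0.635, -0.396] [-0.0151, 0.0, 0.0]
[0.0, 0.653, -0.365] [-0.0151, 0.0, 0.0]
[0.0, 0.669, -0.333] [-0.0151, 0.0, 0.0]
[0.0, 0.684, -0.301] [-0.0151, 0.0, 0.0]
[0.0, 0.698, -0.268] [-0.0151, 0.0, 0.0]
[0.0, 0.71, -0.235] [-0.0151, 0.0, 0.0]
[0.0, 0.72, -0.201] [-0.0151, 0.0, 0.0]
[0.0, 0.729, -0.166] [-0.0151, 0.0, 0.0]
[0.0, 0.736, -0.132] [-0.0151, 0.0, 0.0]
[0.0, 0.742, -0.096] [-0.0151, 0.0, 0.0]
[0.0, 0.745, -0.061] [-0.0151, 0.0, 0.0]
[0.0, 0.747, -0.026] [-0.0151, 0.0, 0.0]
[0.0, 0.748, 0.01] [-0.0151, 0.0, 0.0]
[0.0, 0.746, 0.046] [-0.0151, 0.0, 0.0]
[0.0, 0.743, 0.081] [-0.0151, 0.0, 0.0]
[0.0, 0.739, 0.116] [-0.0151, 0.0, 0.0]
--
[0.482, 0.0, 0.0] [0.0, 0.0, 0.0]
[0.482, 0.0, 0.0] [0.0, 0.0, 0.0]
[0.482, 0.0, 0.0] [0.0, 0.0, 0.0]
[0.482, 0.0, 0.0] [0.0, 0.0, 0.0]
[0.482, 0.0, 0.0] [0.0, 0.0, 0.0]
[0.482, 0.0, 0.0] [0.0, 0.0, 0.0]
--
```

Request:
move_arm:
  motion:
    - {"linear": [-0.3,0,0],"rotation": [0,0,0],"hand": -1}
    - {"linear": [-0.5,0,0],"rotation": [0,0,0],"hand": -1}
    - {"linear": [-0.6,0,0],"rotation": [0,0,0],"hand": -1}
    - {"linear": [-0.6,0,0],"rotation": [0,0,0],"hand": -1}
    - {"linear": [-0.6,0,0],"rotation": [0,0,0],"hand": -1}
    - {"linear": [-0.5,0,0],"rotation": [0,0,0],"hand": -1}
    - {"linear": [-0.4,0,0],"rotation": [0,0,0],"hand": -1}

```text
time_s: 6.17
tcp_pos: [0.4876, 0.2803, 0.1512]
orientation: [-2.031, 0.359, 2.029]
force: [0.3, 0.3, -1.6]
grip_width: 0.412
```

Request:
move_arm:
  motion:
    - {"linear": [0,0.64,-0.4],"rotation": [-0.0151,0,0],"hand": -1}
    - {"linear": [0,0.65,-0.37],"rotation": [-0.0151,0,0],"hand": -1}
    - {"linear": [0,0.67,-0.33],"rotation": [-0.0151,0,0],"hand": -1}
    - {"linear": [0,0.68,-0.3],"rotation": [-0.0151,0,0],"hand": -1}
    - {"linear": [0,0.7,-0.27],"rotation": [-0.0151,0,0],"hand": -1}
    - {"linear": [0,0.71,-0.23],"rotation": [-0.0151,0,0],"hand": -1}
    - {"linear": [0,0.72,-0.2],"rotation": [-0.0151,0,0],"hand": -1}
    - {"linear": [0,0.73,-0.17],"rotation": [-0.0151,0,0],"hand": -1}

```text
time_s: 6.83
tcp_pos: [0.5364, 0.0444, 0.1494]
orientation: [2.206, 0.034, -2.206]
force: [-0.3, 0.3, -2.2]
grip_width: 0.417
```

Request:
move_arm:
  motion:
    - {"linear": [0,0.74,-0.13],"rotation": [-0.0151,0,0],"hand": -1}
    - {"linear": [0,0.74,-0.1],"rotation": [-0.0151,0,0],"hand": -1}
    - {"linear": [0,0.75,-0.06],"rotation": [-0.0151,0,0],"hand": -1}
    - {"linear": [0,0.75,-0.03],"rotation": [-0.0151,0,0],"hand": -1}
    - {"linear": [0,0.75,0.01],"rotation": [-0.0151,0,0],"hand": -1}
    - {"linear": [0,0.75,0.05],"rotation": [-0.0151,0,0],"hand": -1}
    - {"linear": [0,0.74,0.08],"rotation": [-0.0151,0,0],"hand": -1}
    - {"linear": [0,0.74,0.12],"rotation": [-0.0151,0,0],"hand": -1}
    - {"linear": [0,0,0],"rotation": [0,0,0],"hand": -1}
    - {"linear": [0,0,0],"rotation": [0,0,0],"hand": -1}
    - {"linear": [0,0,0],"rotation": [0,0,0],"hand": -1}
    - {"linear": [0,0,0],"rotation": [0,0,0],"hand": -1}

```text
time_s: 7.83
tcp_pos: [0.5851, -0.1881, 0.1491]
orientation: [1.997, 0.414, -1.997]
force: [-0.7, 0.0, -1.3]
grip_width: 0.414
```

```bash
python3 meas.py e scene top wrist
python3 - <<'E'
from h import *
plan([((.5851,-.1882,.0342),23.4,6)])
import cv2
a=[cv2.imread(f'pics/{n}_e.png') for n in('scene','top','wrist')]
cv2.imwrite('pics/e.png',cv2.resize(np.vstack([np.hstack(a[:2]),np.hstack([a[2],a[2]*0])]),(800,600)))
E
```

```text
7.8333 [ 0.5851 -0.1881  0.1491] [-0.37  0.52  1.42  0.    1.21  0.79] 0.4138102767916466 [-0.7  0.  -1.3]
[[-0.     0.397 -0.918]
 [ 0.    -0.918 -0.397]
 [-1.    -0.     0.   ]]
scene scanner [ 616.6 -280.6] [118.  287.8] yaw -70.9 z [0.151 0.175 0.184] 555
scene scan_top [ 578.8 -171.8] [ 57.2 117.9] yaw 20.0 z [0.151 0.176 0.184] 551
scene pad [492.9 287. ] [ 91.  161.6] yaw -20.5 z [0.004 0.007 0.01 ] 1854
top scanner [ 599.6 -181.7] [ 87.5 232.4] yaw -51.4 z [0.152 0.179 0.286] 506
top scan_top [ 570.9 -159.8] [ 65.8 149.9] yaw -22.0 z [0.155 0.179 0.286] 490
top pad [490.4 287.3] [ 90.7 160.5] yaw -20.3 z [0.004 0.007 0.011] 2256
wrist scanner [ 581.9 -203.5] [ 94.6 116.9] yaw 11.6 z [0.176 0.181 0.183] 5049
wrist scan_top [ 594.7 -182.8] [43.3 93.2] yaw 23.6 z [0.176 0.181 0.183] 5046
[0.479, -0.0, 0.001] [0.0, -0.0, -0.0]
[0.479, -0.0, 0.001] [0.0, -0.0, -0.0]
[0.479, -0.0, 0.001] [0.0, -0.0, -0.0]
[0.479, -0.0, 0.001] [0.0, -0.0, -0.0]
[0.479, -0.0, 0.001] [0.0, -0.0, -0.0]
[0.479, -0.0, 0.001] [0.0, -0.0, -0.0]
--
```

View pics/e.png

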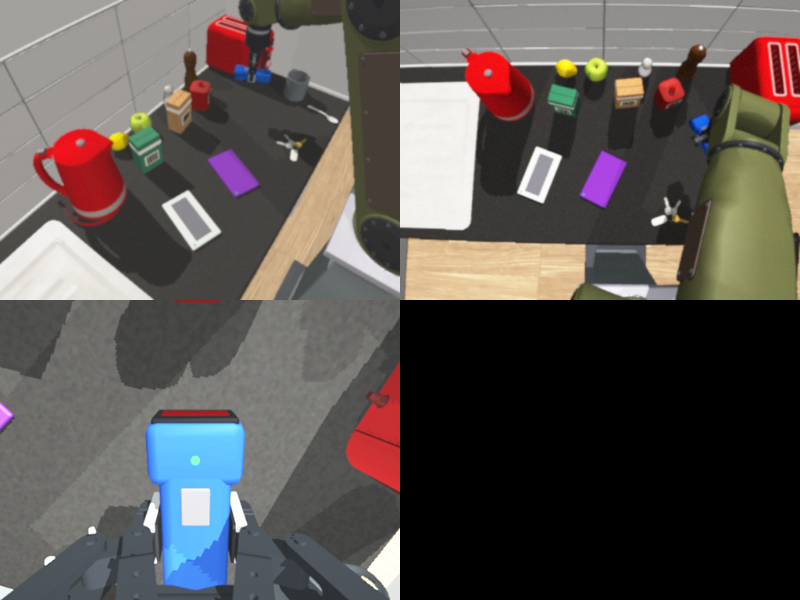

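The scene and top views show the scanner held level above the workspace in front of the red tin, and the pad is empty. I'll check the scanner's pitch and the tin's pose again before lowering.

Run:
```python
from h import *
f=np.load('wrist_e.npz'); im,X=f['im'],f['X']
H,S,V=cv2.split(cv2.cvtColor(im,cv2.COLOR_BGR2HSV))
mk=(H>100)&(H<122)&(S>120)&(X[...,2]>.17)
P=X[mk]; a=np.radians(23.4); D=P[:,:2]-[.5851,-.1882]; u=D@[np.cos(a),np.sin(a)]; v=D@[-np.sin(a),np.cos(a)]
print('u',np.percentile(u,[.5,99.5]).round(4),'v',np.percentile(v,[.5,99.5]).round(4))
for lo in np.arange(-.05,.06,.02):
    s=(u>lo)&(u<lo+.02)&(abs(v)<.012); print(round(lo,2),s.sum(),np.median(P[s,2]).round(4) if s.any() else '')
h=u>.035; b=u<.02
print('head v mid',np.percentile(v[h],[1,99]).mean().round(4),'body',np.percentile(v[b],[1,99]).mean().round(4))
for n in('scene','top'):
    f=np.load(n+'_e.npz'); im,X=f['im'],f['X']
    H,S,V=cv2.split(cv2.cvtColor(im,cv2.COLOR_BGR2HSV)); red=((H<6)|(H>174))&(S>140)
    P=X[red&(abs(X[...,0]-.745)<.06)&(abs(X[...,1]+.118)<.06)&(X[...,2]>.078)&(X[...,2]<.095)]
    print(n,len(P),cv2.minAreaRect((P[:,:2]*1000).astype(np.float32)))
    mk=X[...,2]
for r in tip_of('top','tin_label_center')[:3]: 
    u,v=np.array(r['point'])*[512,384]; print((u.round(),v.round()),X[int(v),int(u)],r['confidence'])
```

```text
u [-0.0314  0.0577] v [-0.022   0.0219]
-0.05 147 0.1817
-0.03 2063 0.1818
-0.01 2353 0.1818
0.01 1558 0.1817
0.03 3271 0.1817
0.05 382 0.1812
head v mid -0.0 body 0.0
scene 357 ((747.2861328125, -117.90626525878906), (67.64370727539062, 73.13865661621094), 25.82023048400879)
top 741 ((744.620849609375, -119.83131408691406), (70.56623840332031, 71.95636749267578), 23.688457489013672)
(np.float64(352.0), np.float64(133.0)) [ 0.71465394 -0.14229927  0.04034443] 0.53
```

The network puts the label about 9 mm to the side of my estimate, so I'll check the sticker pixels themselves.

Run:
```python
from h import *
m=optics.camera_model('top'); a=np.radians(23.5); c=np.array([.7136,-.1326,.05])
y=np.array([-np.sin(a),np.cos(a),0])
def pr(P,n):
    m=optics.camera_model(n); return cv2.projectPoints(np.array(P,float),cv2.Rodrigues(m['R'])[0],m['t'],m['mtx'],m['distortion'])[0].reshape(-1,2)
q=[c+s*y*.025+[0,0,t*.02] for s,t in((1,1),(1,-1),(-1,-1),(-1,1))]
fa=[c+s*y*.035+[0,0,t] for s,t in((1,.035),(1,-.05),(-1,-.05),(-1,.035))]
out=[]
for n,bx in(('top',(315,80,385,150)),('scene',(225,80,295,150))):
    im=np.load(n+'_e.npz')['im']; K=8
    c8=cv2.resize(im[bx[1]:bx[3],bx[0]:bx[2]],None,fx=K//2,fy=K//2,interpolation=cv2.INTER_CUBIC)
    c9=c8.copy()
    for Q,col in((q,(0,255,0)),(fa,(255,255,0))):
        p=((pr(Q,n)-bx[:2]+.5)*(K//2)).astype(int); cv2.polylines(c9,[p],True,col,1)
    out.append(np.hstack([c8,c9]))
cv2.imwrite('pics/lab.png',np.vstack(out))
```

View pics/lab.png

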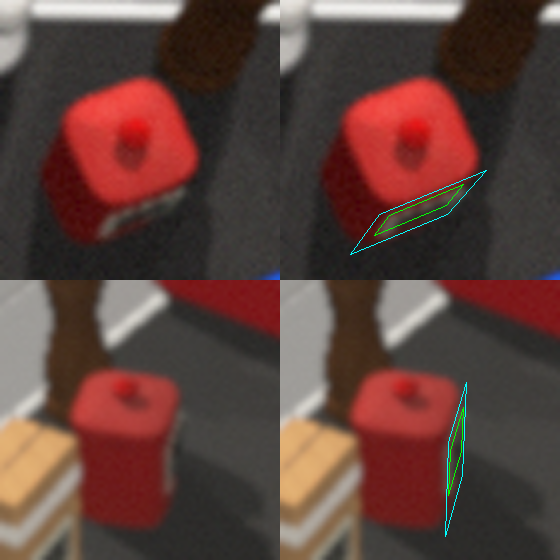

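The projected label (green) lies on the sticker to within about 1 crop-cell (~2 mm), so the network point was off. I'll lower to the scan height with a ~1 mm nudge.

Request:
move_arm:
  motion:
    - {"linear": [0.3,0,0],"rotation": [0,0,0],"hand": -1}
    - {"linear": [0.55,0,0],"rotation": [0,0,0],"hand": -1}
    - {"linear": [0.6,0.01,0.01],"rotation": [0,0,0],"hand": -1}
    - {"linear": [0.6,0.01,0.01],"rotation": [0,0,0],"hand": -1}
    - {"linear": [0.5,0,0.01],"rotation": [0,0,0],"hand": -1}
    - {"linear": [0.32,0,0],"rotation": [0,0,0],"hand": -1}
    - {"linear": [0,0,0],"rotation": [0,0,0],"hand": -1}
    - {"linear": [0,0,0],"rotation": [0,0,0],"hand": -1}
    - {"linear": [0,0,0],"rotation": [0,0,0],"hand": -1}
    - {"linear": [0,0,0],"rotation": [0,0,0],"hand": -1}

```text
time_s: 8.87
tcp_pos: [0.5852, -0.1904, 0.0355]
orientation: [1.998, 0.412, -1.995]
force: [-0.4, -0.2, -1.4]
grip_width: 0.413
```

```bash
python3 meas.py f scene top wrist | head -5
python3 - <<'E'
from h import *
a=np.radians(23.5); d=np.array([np.cos(a),np.sin(a)])
f=np.load('wrist_f.npz'); im,X=f['im'],f['X']
H,S,V=cv2.split(cv2.cvtColor(im,cv2.COLOR_BGR2HSV)); mk=(H>100)&(H<122)&(S>120)&(X[...,2]>.055)&(X[...,2]<.075)
P=X[mk]; D=P[:,:2]-[.7128,-.1336]; u=D@d; v=D@[-d[1],d[0]]; h=u>-.105
print('tip u',np.percentile(u,99.5),'head v',np.percentile(v[h],[1,99]),'z',np.median(P[:,2]))
for n in('scene','top'):
    f=np.load(n+'_f.npz'); im,X=f['im'],f['X']
    H,S,V=cv2.split(cv2.cvtColor(im,cv2.COLOR_BGR2HSV)); red=((H<6)|(H>174))&(S>140)
    P=X[red&(abs(X[...,0]-.745)<.06)&(abs(X[...,1]+.118)<.06)&(X[...,2]>.078)&(X[...,2]<.095)]
    print(n,len(P),cv2.minAreaRect((P[:,:2]*1000).astype(np.float32)))
a=[cv2.imread(f'pics/{n}_f.png') for n in('scene','top')]
cv2.imwrite('pics/f.png',np.hstack([cv2.resize(a[0][60:210,180:330],(400,400)),cv2.resize(a[1][70:220,290:440],(400,400))]))
E
```

```text
8.8667 [ 0.5852 -0.1904  0.0355] [-0.37  0.66  1.48  0.    1.    0.79] 0.4132756250113908 [-0.4 -0.2 -1.4]
[[ 0.002  0.397 -0.918]
 [-0.001 -0.918 -0.397]
 [-1.     0.002 -0.002]]
scene scanner [ 618.8 -197.1] [101.3 172.2] yaw -19.6 z [0.039 0.064 0.071] 487
tip u -0.08245387109271038 head v [-0.02346862  0.02101126] z 0.06747390171790102
scene 355 ((747.1732177734375, -117.78886413574219), (68.12832641601562, 70.50621032714844), 23.15996551513672)
top 738 ((744.4835815429688, -120.03157806396484), (69.57015991210938, 72.02720642089844), 22.369047164916992)
```

View pics/f.png

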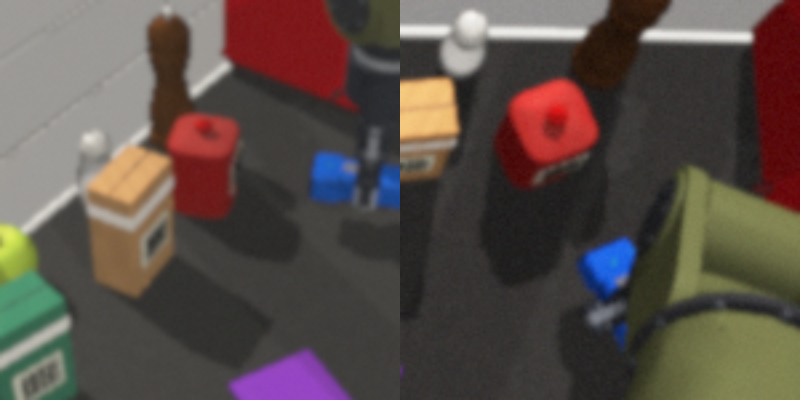

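The scanner (top view) points square at the sticker; its window is ~80 mm off, ~1 mm to the side and at the right height, and the tin hasn't moved. Hold there.

Request:
move_arm:
  motion:
    - {"linear": [0,0,0],"rotation": [0,0,0],"hand": -1}
    - {"linear": [0,0,0],"rotation": [0,0,0],"hand": -1}
    - {"linear": [0,0,0],"rotation": [0,0,0],"hand": -1}
    - {"linear": [0,0,0],"rotation": [0,0,0],"hand": -1}
    - {"linear": [0,0,0],"rotation": [0,0,0],"hand": -1}
    - {"linear": [0,0,0],"rotation": [0,0,0],"hand": -1}
    - {"linear": [0,0,0],"rotation": [0,0,0],"hand": -1}
    - {"linear": [0,0,0],"rotation": [0,0,0],"hand": -1}
    - {"linear": [0,0,0],"rotation": [0,0,0],"hand": -1}
    - {"linear": [0,0,0],"rotation": [0,0,0],"hand": -1}
    - {"linear": [0,0,0],"rotation": [0,0,0],"hand": -1}
    - {"linear": [0,0,0],"rotation": [0,0,0],"hand": -1}

```text
time_s: 10.02
tcp_pos: [0.5845, -0.1902, 0.0341]
orientation: [1.997, 0.413, -1.997]
force: [0.5, 0.2, -1.0]
grip_width: 0.412
```

Request:
move_arm:
  motion:
    - {"linear": [0,0,0],"rotation": [0,0,0],"hand": -1}
    - {"linear": [0,0,0],"rotation": [0,0,0],"hand": -1}
    - {"linear": [0,0,0],"rotation": [0,0,0],"hand": -1}
    - {"linear": [0,0,0],"rotation": [0,0,0],"hand": -1}
    - {"linear": [0,0,0],"rotation": [0,0,0],"hand": -1}
    - {"linear": [0,0,0],"rotation": [0,0,0],"hand": -1}
    - {"linear": [0,0,0],"rotation": [0,0,0],"hand": -1}
    - {"linear": [0,0,0],"rotation": [0,0,0],"hand": -1}
    - {"linear": [0,0,0],"rotation": [0,0,0],"hand": -1}
    - {"linear": [0,0,0],"rotation": [0,0,0],"hand": -1}
    - {"linear": [0,0,0],"rotation": [0,0,0],"hand": -1}
    - {"linear": [0,0,0],"rotation": [0,0,0],"hand": -1}

```text
time_s: 11.02
tcp_pos: [0.5845, -0.1902, 0.0341]
orientation: [1.997, 0.413, -1.997]
force: [-0.1, -0.3, -1.0]
grip_width: 0.412
```

Run:
```python
from h import *
T=tool();print(T[:3,3])
plan([(T[:3,3]+[0,0,.115],23.4,6),((.4915,.2870,.15),-20.3,16),((.4915,.2870,.03),-20.3,6)])
```

```text
[ 0.58448308 -0.19018229  0.03409655]
[-0.479, 0.0, -0.0] [-0.0, -0.0, -0.0]
[-0.479, 0.0, -0.0] [-0.0, -0.0, -0.0]
[-0.479, 0.0, -0.0] [-0.0, -0.0, -0.0]
[-0.479, 0.0, -0.0] [-0.0, -0.0, -0.0]
[-0.479, 0.0, -0.0] [-0.0, -0.0, -0.0]
[-0.479, 0.0, -0.0] [-0.0, -0.0, -0.0]
--
[-0.001, -0.742, -0.163] [0.0152, 0.0, 0.0]
[-0.001, -0.749, -0.127] [0.0152, 0.0, 0.0]
[-0.001, -0.754, -0.091] [0.0152, 0.0, 0.0]
[-0.001, -0.758, -0.055] [0.0152, 0.0, 0.0]
[-0.001, -0.759, -0.019] [0.0152, 0.0, 0.0]
[-0.001, -0.759, 0.017] [0.0152, 0.0, 0.0]
[-0.001, -0.758, 0.053] [0.0152, 0.0, 0.0]
[-0.001, -0.754, 0.089] [0.0152, 0.0, 0.0]
[-0.001, -0.749, 0.125] [0.0152, 0.0, 0.0]
[-0.001, -0.742, 0.161] [0.0152, 0.0, 0.0]
[-0.001, -0.734, 0.196] [0.0152, 0.0, 0.0]
[-0.001, -0.724, 0.231] [0.0152, 0.0, 0.0]
[-0.001, -0.712, 0.265] [0.0152, 0.0, 0.0]
[-0.001, -0.699, 0.298] [0.0152, 0.0, 0.0]
[-0.001, -0.684, 0.331] [0.0152, 0.0, 0.0]
[-0.001, -0.667, 0.364] [0.0152, 0.0, 0.0]
--
[0.5, 0.0, 0.0] [0.0, 0.0, 0.0]
[0.5, 0.0, 0.0] [0.0, 0.0, 0.0]
[0.5, 0.0, 0.0] [0.0, 0.0, 0.0]
[0.5, 0.0, 0.0] [0.0, 0.0, 0.0]
[0.5, 0.0, 0.0] [0.0, 0.0, 0.0]
[0.5, 0.0, 0.0] [0.0, 0.0, 0.0]
--
```

Held dead still for over 2 s. Now return to the pad.

Request:
move_arm:
  motion:
    - {"linear": [-0.3,0,0],"rotation": [0,0,0],"hand": -1}
    - {"linear": [-0.55,0,0],"rotation": [0,0,0],"hand": -1}
    - {"linear": [-0.6,0,0],"rotation": [0,0,0],"hand": -1}
    - {"linear": [-0.6,0,0],"rotation": [0,0,0],"hand": -1}
    - {"linear": [-0.5,0,0],"rotation": [0,0,0],"hand": -1}
    - {"linear": [-0.32,0,0],"rotation": [0,0,0],"hand": -1}

```text
time_s: 11.52
tcp_pos: [0.585, -0.1904, 0.1523]
orientation: [1.999, 0.411, -1.993]
force: [-0.1, -0.7, -1.1]
grip_width: 0.41
```

Request:
move_arm:
  motion:
    - {"linear": [0,-0.74,-0.16],"rotation": [0.0152,0,0],"hand": -1}
    - {"linear": [0,-0.75,-0.13],"rotation": [0.0152,0,0],"hand": -1}
    - {"linear": [0,-0.75,-0.09],"rotation": [0.0152,0,0],"hand": -1}
    - {"linear": [0,-0.76,-0.06],"rotation": [0.0152,0,0],"hand": -1}
    - {"linear": [0,-0.76,-0.02],"rotation": [0.0152,0,0],"hand": -1}
    - {"linear": [0,-0.76,0.02],"rotation": [0.0152,0,0],"hand": -1}
    - {"linear": [0,-0.76,0.05],"rotation": [0.0152,0,0],"hand": -1}
    - {"linear": [0,-0.75,0.09],"rotation": [0.0152,0,0],"hand": -1}

```text
time_s: 12.18
tcp_pos: [0.5378, 0.0497, 0.1492]
orientation: [2.21, 0.026, -2.21]
force: [0.8, -0.6, -0.9]
grip_width: 0.415
```

Request:
move_arm:
  motion:
    - {"linear": [0,-0.75,0.13],"rotation": [0.0152,0,0],"hand": -1}
    - {"linear": [0,-0.74,0.16],"rotation": [0.0152,0,0],"hand": -1}
    - {"linear": [0,-0.73,0.2],"rotation": [0.0152,0,0],"hand": -1}
    - {"linear": [0,-0.72,0.23],"rotation": [0.0152,0,0],"hand": -1}
    - {"linear": [0,-0.71,0.26],"rotation": [0.0152,0,0],"hand": -1}
    - {"linear": [0,-0.7,0.3],"rotation": [0.0152,0,0],"hand": -1}
    - {"linear": [0,-0.68,0.33],"rotation": [0.0152,0,0],"hand": -1}
    - {"linear": [0,-0.67,0.36],"rotation": [0.0152,0,0],"hand": -1}
    - {"linear": [0,0,0],"rotation": [0,0,0],"hand": -1}
    - {"linear": [0,0,0],"rotation": [0,0,0],"hand": -1}
    - {"linear": [0,0,0],"rotation": [0,0,0],"hand": -1}
    - {"linear": [0,0,0],"rotation": [0,0,0],"hand": -1}

```text
time_s: 13.18
tcp_pos: [0.4924, 0.2857, 0.149]
orientation: [-2.027, 0.366, 2.027]
force: [0.7, -0.4, -1.2]
grip_width: 0.412
```

```bash
python3 meas.py g wrist
python3 - <<'E'
from h import *
plan([((.4915,.2870,.03),-20.3,6)])
E
```

```text
13.1833 [0.4924 0.2857 0.149 ] [ 0.46  0.42  1.56 -0.    1.16  2.39] 0.4124591625945514 [ 0.7 -0.4 -1.2]
[[-0.    -0.349 -0.937]
 [-0.    -0.937  0.349]
 [-1.     0.     0.   ]]
wrist scanner [418.3 304.2] [105.7 270.8] yaw -2.5 z [0.177 0.181 0.183] 18890
wrist scan_top [502.6 281.7] [46.  94.1] yaw -19.9 z [0.177 0.181 0.183] 18880
wrist pad [545.6 267.3] [45.4 90. ] yaw 70.7 z [0.006 0.008 0.009] 5359
[0.496, -0.004, 0.006] [-0.0001, -0.0, -0.0]
[0.496, -0.004, 0.006] [-0.0001, -0.0, -0.0]
[0.496, -0.004, 0.006] [-0.0001, -0.0, -0.0]
[0.496, -0.004, 0.006] [-0.0001, -0.0, -0.0]
[0.496, -0.004, 0.006] [-0.0001, -0.0, -0.0]
[0.496, -0.004, 0.006] [-0.0001, -0.0, -0.0]
--
```

View pics/wrist_g.png

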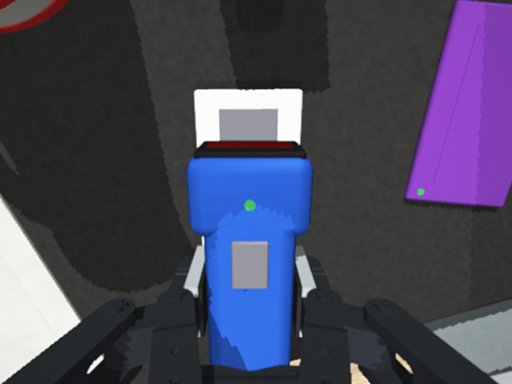

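The scanner (188–312) is centred on the pad (194–302). Lower it.

Request:
move_arm:
  motion:
    - {"linear": [0.4,0,0],"rotation": [0,0,0],"hand": -1}
    - {"linear": [0.6,0,0.01],"rotation": [0,0,0],"hand": -1}
    - {"linear": [0.6,-0.01,0.01],"rotation": [0,0,0],"hand": -1}
    - {"linear": [0.6,-0.01,0.01],"rotation": [0,0,0],"hand": -1}
    - {"linear": [0.5,0,0],"rotation": [0,0,0],"hand": -1}
    - {"linear": [0.3,0,0],"rotation": [0,0,0],"hand": -1}
    - {"linear": [0,0,0],"rotation": [0,0,0],"hand": -1}
    - {"linear": [0,0,0],"rotation": [0,0,0],"hand": -1}
    - {"linear": [0,0,0],"rotation": [0,0,0],"hand": -1}
    - {"linear": [0,0,0],"rotation": [0,0,0],"hand": -1}

```text
time_s: 14.07
tcp_pos: [0.4921, 0.2879, 0.0303]
orientation: [-2.029, 0.364, 2.025]
force: [-0.0, -0.2, -1.0]
grip_width: 0.411
```

```bash
python3 meas.py h wrist scene
python3 - <<'E'
from h import *
plan([((.4915,.2870,.0095),-20.3,6)])
E
```

```text
14.0667 [0.4921 0.2879 0.0303] [ 0.47  0.58  1.63 -0.    0.93  2.39] 0.4113100529625561 [-0.  -0.2 -1. ]
[[ 0.002 -0.349 -0.937]
 [ 0.001 -0.937  0.349]
 [-1.    -0.002 -0.002]]
wrist scanner [475.7 292.2] [ 45.4 150.1] yaw -18.8 z [0.059 0.063 0.064] 18717
wrist scan_top [502.6 284.6] [44.9 94. ] yaw -21.2 z [0.059 0.063 0.064] 18712
wrist pad [492.5 287. ] [ 90.3 158.3] yaw -20.4 z [0.006 0.008 0.009] 13905
scene scanner [471.4 299.8] [37.2 74.1] yaw -26.5 z [0.041 0.062 0.066] 593
scene scan_top [471.4 299.8] [37.2 74.1] yaw -26.5 z [0.041 0.062 0.066] 593
scene pad [477.7 292.8] [ 90.9 127.9] yaw -20.6 z [0.004 0.007 0.01 ] 975
[0.085, 0.004, 0.0] [-0.0001, -0.0001, 0.0001]
[0.085, 0.004, 0.0] [-0.0001, -0.0001, 0.0001]
[0.085, 0.004, 0.0] [-0.0001, -0.0001, 0.0001]
[0.085, 0.004, 0.0] [-0.0001, -0.0001, 0.0001]
[0.085, 0.004, 0.0] [-0.0001, -0.0001, 0.0001]
[0.085, 0.004, 0.0] [-0.0001, -0.0001, 0.0001]
--
```

View pics/wrist_h.png

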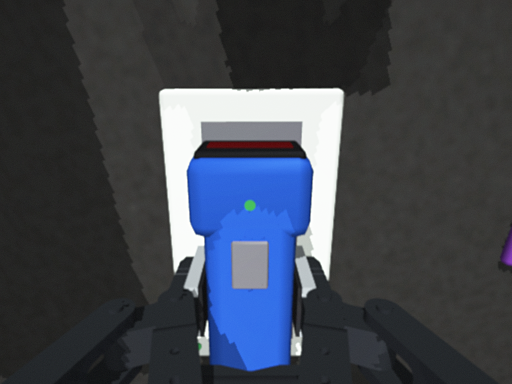

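Request:
move_arm:
  motion:
    - {"linear": [0.1,0,0],"rotation": [0,0,0],"hand": -1}
    - {"linear": [0.1,0,0],"rotation": [0,0,0],"hand": -1}
    - {"linear": [0.1,0,0],"rotation": [0,0,0],"hand": -1}
    - {"linear": [0.1,0,0],"rotation": [0,0,0],"hand": -1}
    - {"linear": [0.06,0,0],"rotation": [0,0,0],"hand": -1}
    - {"linear": [0,0,0],"rotation": [0,0,0],"hand": -1}
    - {"linear": [0,0,0],"rotation": [0,0,0],"hand": -1}
    - {"linear": [0,0,0],"rotation": [0,0,0],"hand": -1}
    - {"linear": [0,0,0],"rotation": [0,0,0],"hand": -1}
    - {"linear": [0,0,0],"rotation": [0,0,0],"hand": -1}

```text
time_s: 15.0
tcp_pos: [0.4915, 0.2877, 0.0107]
orientation: [-2.028, 0.365, 2.027]
force: [-0.3, 0.2, -0.9]
grip_width: 0.415
```

Request:
move_arm:
  motion:
    - {"linear": [0.02,0,0],"rotation": [0,0,0],"hand": -1}
    - {"linear": [0.02,0,0],"rotation": [0,0,0],"hand": -1}
    - {"linear": [0,0,0],"rotation": [0,0,0],"hand": -1}
    - {"linear": [0,0,0],"rotation": [0,0,0],"hand": -1}
    - {"linear": [0,0,0],"rotation": [0,0,0],"hand": -1}
    - {"linear": [0,0,0],"rotation": [0,0,0],"hand": -1}

```text
time_s: 15.5
tcp_pos: [0.4915, 0.2878, 0.0092]
orientation: [-2.028, 0.365, 2.027]
force: [-1.6, -0.8, 5.6]
grip_width: 0.413
```

```bash
python3 meas.py i wrist
```

```text
15.5 [0.4915 0.2878 0.0092] [0.47 0.62 1.63 0.   0.89 2.39] 0.4128678972488602 [-1.6 -0.8  5.6]
[[ 0.    -0.349 -0.937]
 [ 0.    -0.937  0.349]
 [-1.    -0.    -0.   ]]
wrist scanner [501.3 284.1] [44.9 95. ] yaw -20.2 z [0.037 0.042 0.043] 18714
wrist scan_top [502.5 283.6] [44.9 92.3] yaw -20.2 z [0.038 0.042 0.043] 18592
wrist pad [499.2 284.5] [ 90.2 144.6] yaw -20.5 z [0.006 0.008 0.009] 18832
```

The scanner is touching down (force up ~6 N, same TCP height as at the grasp). Release, partly first and then fully, and retreat upward.

Request:
move_arm:
  motion:
    - {"linear": [0,0,0],"rotation": [0,0,0],"hand": 0.2}
    - {"linear": [0,0,0],"rotation": [0,0,0],"hand": 0.5}
    - {"linear": [0,0,0],"rotation": [0,0,0],"hand": 1}
    - {"linear": [0,0,0],"rotation": [0,0,0],"hand": 1}
    - {"linear": [0,0,0],"rotation": [0,0,0],"hand": 1}
    - {"linear": [0,0,0],"rotation": [0,0,0],"hand": 1}
    - {"linear": [0,0,0],"rotation": [0,0,0],"hand": 1}
    - {"linear": [0,0,0],"rotation": [0,0,0],"hand": 1}
    - {"linear": [0,0,0],"rotation": [0,0,0],"hand": 1}
    - {"linear": [0,0,0],"rotation": [0,0,0],"hand": 1}
    - {"linear": [0,0,0],"rotation": [0,0,0],"hand": 1}
    - {"linear": [0,0,0],"rotation": [0,0,0],"hand": 1}

```text
time_s: 16.55
tcp_pos: [0.4914, 0.2877, 0.0089]
orientation: [-2.027, 0.365, 2.027]
force: [0.5, 0.6, -0.2]
grip_width: 0.996
```

Request:
move_arm:
  motion:
    - {"linear": [-0.2,0,0],"rotation": [0,0,0],"hand": 1}
    - {"linear": [-0.4,0,0],"rotation": [0,0,0],"hand": 1}
    - {"linear": [-0.6,0,0],"rotation": [0,0,0],"hand": 1}
    - {"linear": [-0.6,0,0],"rotation": [0,0,0],"hand": 1}
    - {"linear": [-0.6,0,0],"rotation": [0,0,0],"hand": 1}
    - {"linear": [-0.6,0,0],"rotation": [0,0,0],"hand": 1}
    - {"linear": [-0.3,0,0],"rotation": [0,0,0],"hand": 1}
    - {"linear": [0,0,0],"rotation": [0,0,0],"hand": 1}
    - {"linear": [0,0,0],"rotation": [0,0,0],"hand": 1}
    - {"linear": [0,0,0],"rotation": [0,0,0],"hand": 1}
    - {"linear": [0,0,0],"rotation": [0,0,0],"hand": 1}
    - {"linear": [0,0,0],"rotation": [0,0,0],"hand": 1}

```text
time_s: 17.55
tcp_pos: [0.491, 0.2875, 0.1397]
orientation: [-2.026, 0.366, 2.03]
force: [-0.4, -0.2, -0.5]
grip_width: 1.002
```

```bash
python3 meas.py j wrist scene top
python3 - <<'E'
from h import *
f=np.load('wrist_j.npz'); im,X=f['im'],f['X']; z=X[...,2]
mk=(z>.030)&(z<.05)&(abs(X[...,0]-.49)<.08)&(abs(X[...,1]-.287)<.06)
P=X[mk][:,:2]
for yaw in (-18,-19,-20,-21,-22):
    a=np.radians(yaw); u=P@[np.cos(a),np.sin(a)]; v=P@[-np.sin(a),np.cos(a)]
    body=(u<np.percentile(u,99.5)-.045)
    print(yaw,'len',np.ptp(u).round(4),'body w',np.ptp(v[body]).round(4),'c',((u.max()+u.min())/2*np.array([np.cos(a),np.sin(a)])+(v[body].max()+v[body].min())/2*np.array([-np.sin(a),np.cos(a)])).round(4))
E
```

```text
17.55 [0.491  0.2875 0.1397] [ 0.47  0.43  1.56 -0.    1.15  2.39] 1.0021288098026977 [-0.4 -0.2 -0.5]
[[-0.002 -0.349 -0.937]
 [-0.001 -0.937  0.349]
 [-1.     0.001  0.001]]
wrist scanner [491.1 287.4] [ 43.9 116. ] yaw -19.3 z [0.037 0.042 0.043] 6194
wrist scan_top [491.1 287.4] [ 43.9 116. ] yaw -19.3 z [0.038 0.042 0.043] 6167
wrist pad [492.2 287.2] [ 90.  158.1] yaw -20.4 z [0.006 0.008 0.009] 9858
scene scanner [489.3 290.4] [ 41.  116.4] yaw -18.7 z [0.023 0.041 0.044] 882
scene scan_top [489.3 288.7] [ 40.  114.7] yaw -17.2 z [0.037 0.041 0.044] 708
scene pad [492.7 287.5] [ 90.6 160. ] yaw -20.0 z [0.004 0.007 0.01 ] 1504
top scanner [513.8 253.4] [45.9 82.3] yaw 69.0 z [0.024 0.04  0.177] 258
top scan_top [514. 254.] [45.9 81. ] yaw 69.0 z [0.037 0.041 0.1  ] 233
top pad [500.6 283.5] [ 91.  138.6] yaw -20.4 z [0.004 0.007 0.011] 628
-18 len 0.1192 body w 0.0384 c [0.4925 0.2882]
-19 len 0.1188 body w 0.0372 c [0.4923 0.2879]
-20 len 0.1183 body w 0.0363 c [0.4922 0.2877]
-21 len 0.1183 body w 0.0362 c [0.4922 0.2875]
-22 len 0.1187 body w 0.0372 c [0.4921 0.2871]
```

View pics/wrist_j.png

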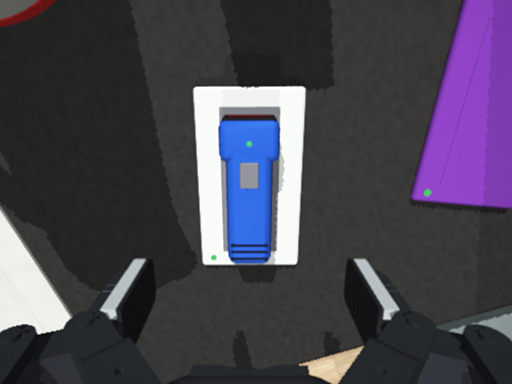

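View pics/scene_j.png

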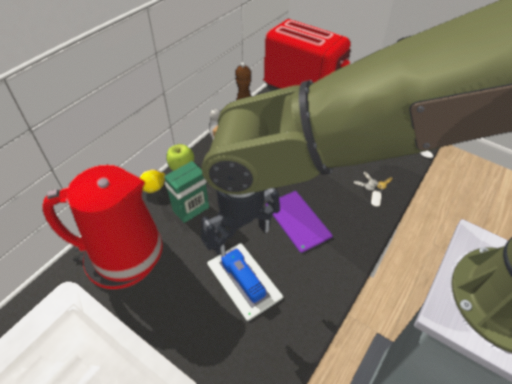

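The scanner (218–280, 115–262) lies centred and lengthwise on the pad (194–305, 86–266). It is within 1 mm and 1° of the pad's middle, and the gripper is clear above it. Handing in.

```bash
python3 -c "
from plant import sign_off; print(sign_off())"
```

```text
the job is handed in; nothing more can be done
None
```

The scanner was picked up, pointed at the red tin's barcode, and laid back on its white pad. I handed the job in at about 17.7 s; no verdict is reported.

- **Scan:** the window was square to the sticker, about 80 mm away, about 1 mm to the side and level with its middle. I held it there for over 2 s, and the TCP did not move over the last second. The cameras saw no shift of the tin when the scanner came down in front of it. I did not measure the tin again after the hold, but nothing came within about 80 mm of it.
- **Placing:** the scanner's centre measured (0.492, 0.288) against the pad's (0.492, 0.287). The yaw matched to about 1°, and its top was at 42 mm, so it lies flat. The gripper was open and 13 cm up, touching nothing.
- **Disagreements:** the network's point for the tin label was about 9 mm to one side. I rejected it because my own label outline, projected onto the pictures, fell on the sticker to about 2 mm. The last top view was partly blocked by the arm, so its scanner reading was not used. The last scene view put the scanner's centre up to 4 mm away, but it sees the scanner from the side; I relied on the wrist camera for the placing.

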